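# Back off the preload collar of a coil shock by two turns

### The job

The bicycle shock clamped upright in the bench vise has too much spring preload. With a fingertip or the outside of the closed fingers, roll its knurled preload collar two full turns anticlockwise as seen from above, so that it climbs its thread away from the spring and its raised lug is back where it began. Do not pinch or press the collar hard, leave the loose parts on the bench alone, and draw the hand clear at the end.

Things in the scene. Friction and masses are not known exactly. Their poses are not given: they have to be found in the camera images.
- collar (a joint): Angle of the preload collar about its vertical axis, rad: 0 at the start, hand-tight on the spring, a stop against clockwise turning; grows anticlockwise seen from above (loosening), 6.283 a turn, to a stop at three turns. Stays where left. Drags with 0.05 N m: 2 N along the rim turns it. Held in all other directions; a sideways press of 5 to 15 N is right, over 45 N is pressing hard.
- collar_mid (a point): Centre of the preload collar, on its vertical axis, at mid-height of its rim, about 253 mm over the bench. Bare aluminium ring with a knurled rim (36 vertical ridges): outer radius 30 mm, rim 14 mm high (7 mm above and below this point). It rises 2 mm per turn. Below it is the dark coil spring, radius 28 mm. All round, outside radius 30 mm, the air is free at this height and above.
- collar_lug (a point): Top of the raised pinch-bolt lug, the only mark on the collar: a small block 6.5 x 18 mm, 6 mm high, with a dark saw cut, on the collar's top face, 24 mm from its axis and 13 mm above its mid-height. It turns with the collar.
- shock_top (a point): Highest point of the shock, on the collar's axis, 46 mm above the collar's mid-height: the top of its dark upper eyelet. Between the collar and here are only a dark cap of radius 20 mm and the eyelet with its spacers, all within 21 mm of the axis.
- shock: The coil shock, 190 mm long between eyelets, upright and firmly held; origin at the centre of its lower eyelet, 98 mm over the bench, on the collar's axis; z up, x along the bore of the upper eyelet.
- vise: Grey bench vise bolted to the bench; origin on the bench under the middle of its jaws, straight below the collar's axis. Its screw runs along x with the T-bar handle at the -x end, 150 mm from the origin; body to 125 mm on the +x side, jaws 100 mm wide in y, 112 mm high. It does not move.
- spare_spring: Loose bare steel coil spring standing upright, diameter 55 mm, 115 mm tall; origin under its centre. To be left alone.
- wrench: Loose steel wrench 170 mm long lying flat along its x; origin under its middle. To be left alone.
- hex_key: Loose L-shaped steel hex key, 160 mm by 28 mm, 6 mm thick, lying flat; long leg along x; origin under the long leg's middle. To be left alone.
- bushing: Loose small aluminium bush, diameter 22 mm, 22 mm tall, standing on the bench; origin under its centre. To be left alone.
- grease_jar: Loose white jar with black lid, diameter 68 mm, 62 mm tall; origin under its centre. To be left alone.
- drip_bottle: Loose black bottle, diameter 44 mm, 130 mm tall; origin under its centre. To be left alone.
- sprocket: Loose toothed steel sprocket lying flat, diameter 102 mm, 5 mm thick; origin under its centre. To be left alone.
- screwdriver: Loose screwdriver 190 mm long lying along its x; origin under its middle. To be left alone.

How it is judged:
By the outcome, as a careful person would: the job done as asked, in the order asked, and still so for the second after the job is handed in, with the robot touching nothing.
It also fails if it takes over 64 s, if anything falls off the work surface, if the arm or the gripper's body presses on something with over 40 N, if the wrist force passes 120 N, or if a joint passes its speed limit or range.

### The arm

A 6-joint arm with a two-finger parallel gripper is mounted at the origin on the work surface. World frame = base frame: x ahead of the robot, y to its left, z up, the work surface at z = 0. Lengths are in m, angles in degrees, forces in N, time in s.
With the tool pointing down it reaches from about 0.275 to 0.725 m from the base axis. Payload 15.9 kg.
Tool frame: the origin (TCP) lies at the very end of the fingers, on their centre line; the grasp point (between the pads) lies behind it (tcp_to_grasp is the z of the grasp point in the tool frame, in m); z points along the fingers, x is the direction in which the jaws open and shut, and the axes are right-handed (so a half turn about z gives the same grasp; the last joint's range is limited). The gripper opens to 85 mm and grips with 20 to 120 N. Pads are 22 mm wide; open, the fingers measure 114 mm over their backs; the gripper's body (76 mm by 85 mm) begins 54 mm behind the grasp point. The pads swing forward as they close: fully open they stand 13 mm farther back than shut.
Start: joints at [-69.328, 12.198, -1.971, 75.831, 0, 90], TCP at [0.177, -0.468, 0.231] pointing down, gripper open.
Joint ranges: [-170.91, 170.91], [-42.67, 98.43], [-65.05, 77.54], [-120.47, 116.71], [-90, 82.35], [-180, 180]. Speed limits (degrees/s): [108.29, 108.29, 136.94, 147.25, 180, 180].

### API

Orientations are given as a 3x3 rotation matrix whose columns are the frame's x, y, z axes.
In Python, from plant import reach, move_straight, move_j, move_gripper, pause, solve_ik, observe, get_image, calibration, MotionError, job_done, tcp_to_grasp gives the robot as it stands. The module is installed in compiled form; this text tells all that it offers. Calls block until the motion is done:
- reach(position, orientation): joint-space move of the TCP to a pose.
- move_straight(position, max_speed=0.15, frame=None, threshold=None): straight line of the TCP; frame=None keeps the orientation; max_speed is the mean speed in m/s. With threshold (N) it stops when the force on the tool has changed by that much, and returns True; else False.
- move_j(angles): joint-space move.
- move_gripper(opening): finger opening in m; the grip force is fixed at half the most; returns when the fingers have stopped.
- pause(seconds).
- solve_ik(position, orientation): joint angles nearest the present ones, or None.
- observe(): the state.
- get_image(name): name is "scene" or "top"; returns the picture (480x640x3 uint8, red, green, blue); there is no depth.
- calibration(name): a dict with "intrinsics" (3x3 intrinsics, pixels), "origin" and "attitude" of the camera in the world. Camera axes: x right, y down, z forward; pixel columns grow to the right and rows downward; lengths in m; the calibration is good to about 2 mm. A picture is of the moment at which its call begins. calibration takes no time and is no camera call.
A pose or a line that the arm cannot do raises MotionError and nothing moves.
- job_done(): hands the job in, once; it reports no verdict.
The state is a dict: "clock": time; "qpos": joint angles; "dq": joint speeds; "joint_torque": joint torques, N m; "position": TCP position; "ee_rot": TCP orientation; "ft_force": force on the tool from outside, world axes, zero at the start; "ft_torque": the same for the moment, N m; "grip_width": finger opening in m.
Only numpy, scipy, OpenCV 4.12 (cv2) and the standard library are available. Lean on these libraries where they do the work, as an engineer would, in place of code of your own. Each camera call takes 0.05 s, during which the arm holds its last target.

## Working session

There is one attempt and no reset: what is moved stays moved. The work goes in short steps, each a Python script; the robot and the scene stay as the last script left them, time stands still between calls to the robot, and variables do not carry over. Pictures are saved under pics/ and viewed, and the job is handed in when it is done.

```bash
mkdir -p pics; ls
python3 - <<'E'
from plant import *
import cv2
for n in("scene","top"):
    im=get_image(n); cv2.imwrite(f"pics/{n}0.png",im[:,:,::-1])
    c=calibration(n); print(n,c)
s=observe(); print({k:s[k] for k in("clock","position","ft_force","grip_width")}, tcp_to_grasp)
E
```

```text
pics
scene {'intrinsics': array([[580.6738979 ,   0.        , 325.55535776],
       [  0.        , 580.6738979 , 238.58373962],
       [  0.        ,   0.        ,   1.        ]]), 'origin': array([ 1.44297344, -0.61741521,  0.86692129]), 'attitude': array([[ 5.99973825e-01,  4.20388545e-01, -6.80665028e-01],
       [ 8.00019318e-01, -3.14517808e-01,  5.10928213e-01],
       [ 7.07095275e-04, -8.51088726e-01, -5.25021410e-01]])}
top {'intrinsics': array([[539.18062978,   0.        , 314.27404066],
       [  0.        , 539.18062978, 238.8052666 ],
       [  0.        ,   0.        ,   1.        ]]), 'origin': array([0.48193454, 0.00652497, 1.34849926]), 'attitude': array([[-0.01578534, -0.99745359,  0.06954969],
       [-0.99984409,  0.01519615, -0.00899249],
       [ 0.00791271, -0.0696808 , -0.99753796]])}
{'clock': 0.1, 'position': array([ 0.17639472, -0.46752637,  0.23088558]), 'ft_force': array([ 0.13124298, -0.04350178, -0.7602354 ]), 'grip_width': 0.08523054668690158} -0.0187
```

View pics/scene0.png

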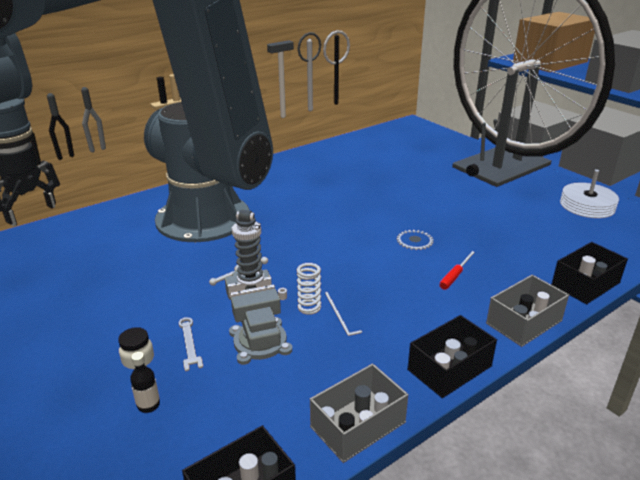

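View pics/top0.png

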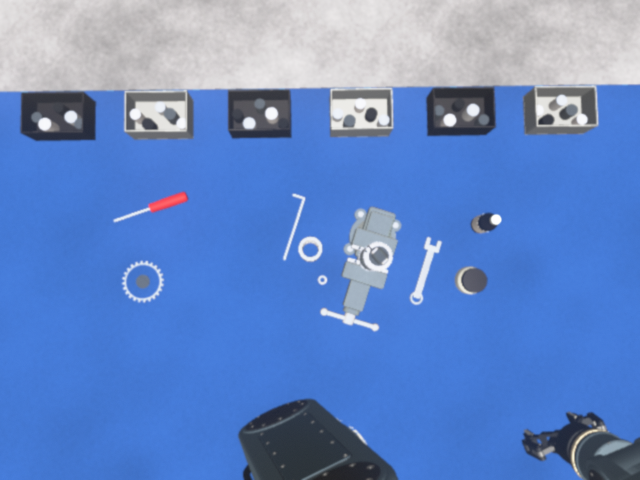

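Run:
```python
import cv2,numpy as np
t=cv2.imread("pics/top0.png");s=cv2.imread("pics/scene0.png")
a=cv2.resize(t[235:280,350:410],None,fx=8,fy=8,interpolation=cv2.INTER_NEAREST)
b=cv2.resize(s[200:300,215:275],None,fx=5,fy=5,interpolation=cv2.INTER_NEAREST)
o=np.zeros((500,790,3),np.uint8);o[:360,:480]=a;o[:500,485:785]=b
cv2.imwrite("pics/zoom0.png",o)
```

```text
(no output)
```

View pics/zoom0.png

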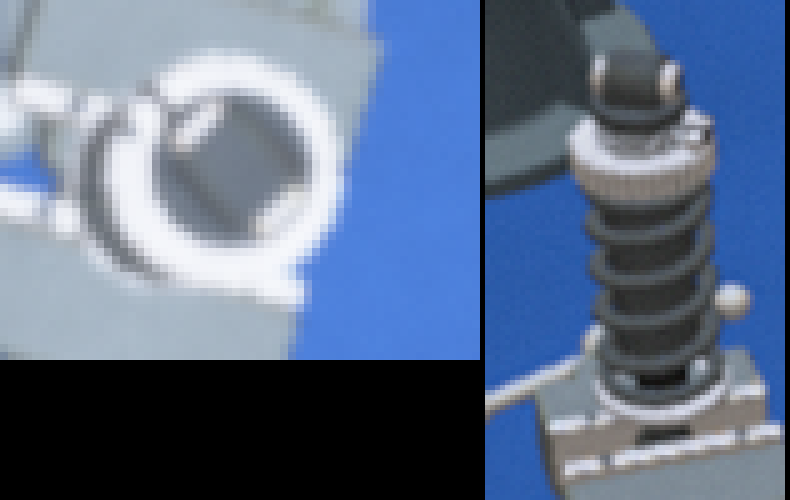

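```bash
cat > h.py <<'E'
import numpy as np,cv2
from plant import *
def ray(n,u,v):
    c=calibration(n);K=c["intrinsics"];R=c["attitude"];return c["origin"],R@np.linalg.solve(K,[u,v,1.])
def onz(n,u,v,z):
    o,d=ray(n,u,v);return o+d*(z-o[2])/d[2]
def proj(n,P):
    c=calibration(n);p=c["intrinsics"]@(c["attitude"].T@(np.asarray(P)-c["origin"]));return p[:2]/p[2]
def tri(a,b):
    (o1,d1),(o2,d2)=ray(*a),ray(*b);A=np.c_[d1,-d2];t=np.linalg.lstsq(A,o2-o1,rcond=None)[0]
    p,q=o1+d1*t[0],o2+d2*t[1];return (p+q)/2,np.linalg.norm(p-q)
def R_yaw(a):  # tool down, tool y = (cos a, sin a)
    y=np.array([np.cos(a),np.sin(a),0]);z=np.array([0,0,-1.]);return np.c_[np.cross(y,z),y,z]
E
python3 - <<'E'
from h import *
t=cv2.imread("pics/top0.png");s=cv2.imread("pics/scene0.png")
for n,im,b in(("top",t,(350,235,410,280)),("scene",s,(220,218,270,246))):
    x0,y0,x1,y1=b;p=im[y0:y1,x0:x1].astype(int);m=((p.min(2)>(215 if n=="top" else 165))).astype(np.uint8)
    nn,l,st,ce=cv2.connectedComponentsWithStats(m)
    for i in range(1,nn):
        if st[i,4]>20:print(n,st[i,:2]+[x0,y0],st[i,2:],ce[i]+[x0,y0])
    cv2.imwrite(f"pics/m_{n}.png",cv2.resize(m*255,None,fx=8,fy=8,interpolation=0))
C=onz("top",377.9,255.5,0.260);print(C,proj("scene",C),proj("scene",C-[0,0,.007]))
L=onz("top",350+150/8-.5,235+105/8-.5,.266);print("lug",L-C,proj("scene",L),np.degrees(np.arctan2(*(L-C)[1::-1])))
L2=onz("scene",215+(697-485)/5-.5,200+130/5-.5,.266);print("lug scene",L2-C,np.degrees(np.arctan2(*(L2-C)[1::-1])))
for n in("top","scene"):
  print(n,"top eyelet",proj(n,[C[0],C[1],.299]))
  im=(t if n=="top" else s).copy();
  for zz in(.260,.246):
   for a in np.arange(0,360,15):
    q=proj(n,C+[.03*np.cos(np.radians(a)),.03*np.sin(np.radians(a)),zz-.26]);
    im[int(round(q[1])),int(round(q[0]))]=(0,0,255)
  x,y=proj(n,C).astype(int);cv2.imwrite(f"pics/ov_{n}.png",cv2.resize(im[y-30:y+30,x-40:x+40],None,fx=8,fy=8,interpolation=0))
E
python3 -c "
import cv2,numpy as np
a=cv2.imread('pics/ov_top.png');b=cv2.imread('pics/ov_scene.png')
cv2.imwrite('pics/ov.png',np.hstack([a[:,120:520],b[:,120:520]]))"
```

```text
top [364 242] [ 28  31 328] [377.86585366 257.76829268]
top [350 245] [ 8  6 25] [353.48 247.12]
scene [232 224] [ 25  11 109] [241.8440367 230.5412844]
[ 0.52204384 -0.13135014  0.26      ] [245.73752106 227.16297215] [245.98008119 230.08687749]
lug [0.015924   0.01981093 0.006     ] [257.87626412 224.86011768] 51.207725054890545
lug scene [0.01695591 0.01686272 0.006     ] 44.84210624842709
top top eyelet [380.41363525 254.72378473]
scene top eyelet [244.35829891 210.53734237]
```

View pics/ov.png

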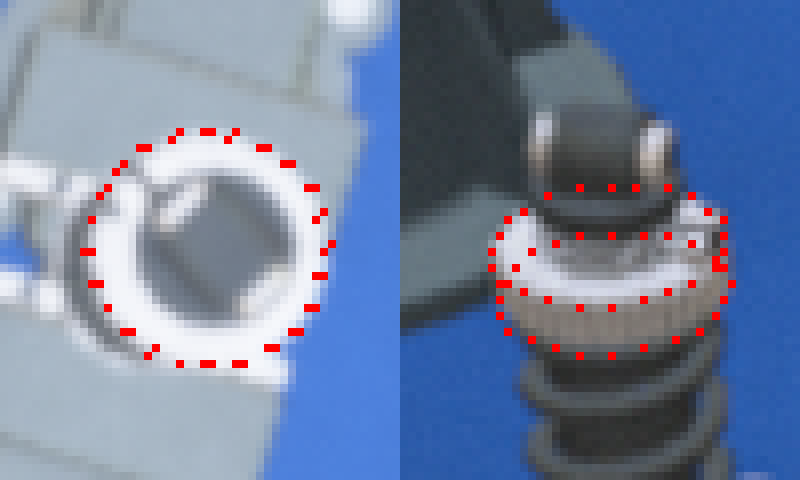

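Run:
```python
from h import *
C=np.array([.5220,-.1314,.253])
for off in(0,180):
  for d in range(0,360,30):
    f=np.radians(d);p=C+[.05*np.cos(f),.05*np.sin(f),-.008]
    q=solve_ik(p,R_yaw(f+np.radians(off)));q2=solve_ik(C+[.09*np.cos(f),.09*np.sin(f),-.008],R_yaw(f+np.radians(off)))
    print(off,d,None if q is None else np.round(q,0),None if q2 is None else np.round(q2[5],0))
```

```text
0 0 [-13.  23.  15.  82.   0. -13.] -12.0
0 30 [-11.  21.  12.  81.   0. -41.] -38.0
0 60 [ -9.  19.   9.  80.   0. -69.] -65.0
0 90 [ -9.  16.   4.  79.   0. -99.] -95.0
0 120 [ -10.   13.    1.   78.    0. -130.] -126.0
0 150 [ -13.   11.   -2.   77.    0. -163.] -161.0
0 180 [-16.  11.  -2.  77.   0. 164.] 163.0
0 210 [-18.  13.   0.  78.   0. 132.] 128.0
0 240 [-19.  15.   4.  79.   0. 101.] 96.0
0 270 [-19.  18.   8.  80.   0.  71.] 67.0
0 300 [-18.  21.  12.  81.   0.  42.] 40.0
0 330 [-15.  23.  14.  82.   0.  15.] 14.0
180 0 [-13.  23.  15.  82.   0. 167.] 168.0
180 30 [-11.  21.  12.  81.   0. 139.] 142.0
180 60 [ -9.  19.   9.  80.   0. 111.] 115.0
180 90 [-9. 16.  4. 79.  0. 81.] 85.0
180 120 [-10.  13.   1.  78.   0.  50.] 54.0
180 150 [-13.  11.  -2.  77.   0.  17.] 19.0
180 180 [-16.  11.  -2.  77.   0. -16.] -17.0
180 210 [-18.  13.   0.  78.   0. -48.] -52.0
180 240 [-19.  15.   4.  79.   0. -79.] -84.0
180 270 [ -19.   18.    8.   80.    0. -109.] -113.0
180 300 [ -18.   21.   12.   81.    0. -138.] -140.0
180 330 [ -15.   23.   14.   82.    0. -165.] -166.0
```

```bash
cat >> h.py <<'E'
C=np.array([.5220,-.1314,.253])
def pose(d,r,dz=-.008):
    f=np.radians(d);return C+[r*np.cos(f),r*np.sin(f),dz],R_yaw(f+np.pi)
def fr(d):
    s=observe();f=np.radians(d);F=s["ft_force"];e=np.array([np.cos(f),np.sin(f)]);t=np.array([-e[1],e[0]])
    return F[:2]@e,F[:2]@t,F[2]
E
python3 - <<'E'
from h import *
move_gripper(0)
p=observe()["position"];move_straight([p[0],p[1],.36],max_speed=.25)
P,R=pose(50,.10);P[2]=.38
reach(P,R);print(np.round(observe()["qpos"],1))
P,R=pose(50,.075);move_straight(P,max_speed=.15,frame=R)
print(fr(50),observe()["grip_width"],observe()["clock"])
P,R=pose(50,.036);print(move_straight(P,max_speed=.02,threshold=3))
s=observe();print(s["clock"],np.linalg.norm(s["position"][:2]-C[:2]),s["position"][2],fr(50))
E
```

```text
[ -5.4  27.4  41.6 104.2  -0.  124.6]
(np.float64(-0.8934496979868806), np.float64(0.3298087735055952), np.float64(0.35462943284800175)) -5.186903933853759e-05 4.6917
True
6.2583 0.04007529292206234 0.24492509332565449 (np.float64(3.3291158203364275), np.float64(-0.5770919538300022), np.float64(0.897124412487974))
```

```bash
cat >> h.py <<'E'
def stroke(d0,d1,r,Ft=9.,step=8,v=.05,bias=-.5,rise0=0.,log=1):
    """arc contact d0->d1, radial force regulated; returns r"""
    n=max(1,int(round((d1-d0)/step)));out=[]
    for i,d in enumerate(np.linspace(d0,d1,n+1)[1:]):
        P,R=pose(d,r,-.008+rise0+.002*(d-d0)/360)
        move_straight(P,max_speed=v,frame=R)
        f=fr(d);F=f[0]-bias
        out.append((int(d),round(r*1e3,2),round(F,1),round(f[1],1),round(f[2],1)))
        if F>30 or F<-5: print("abort force");break
        r+=np.clip((F-Ft)*1e-4*G,-4e-4,4e-4)
    if log:
        for o in out[::log]:print(o)
    return r,d
G=.5
E
python3 - <<'E'
from h import *
r=np.linalg.norm(observe()["position"][:2]-C[:2])-.0003
t=observe()["clock"]
r,d=stroke(50,90,r);print(r,d,observe()["clock"]-t)
cv2.imwrite("pics/s1.png",get_image("scene")[:,:,::-1]);cv2.imwrite("pics/t1.png",get_image("top")[:,:,::-1])
t=cv2.imread("pics/t1.png");s=cv2.imread("pics/s1.png")
cv2.imwrite("pics/z1.png",np.hstack([cv2.resize(x,None,fx=8,fy=8,interpolation=0) for x in(t[225:285,350:400],s[195:255,222:272])]))
E
```

```text
(58, np.float64(39.78), np.float64(5.0), np.float64(-0.3), np.float64(1.6))
(66, np.float64(39.57), np.float64(8.5), np.float64(-0.0), np.float64(0.5))
(74, np.float64(39.55), np.float64(9.1), np.float64(0.2), np.float64(1.4))
(82, np.float64(39.55), np.float64(10.1), np.float64(-1.4), np.float64(2.4))
(90, np.float64(39.61), np.float64(10.3), np.float64(0.1), np.float64(0.9))
0.039672921672530406 90.0 1.4584000000000001
```

View pics/z1.png

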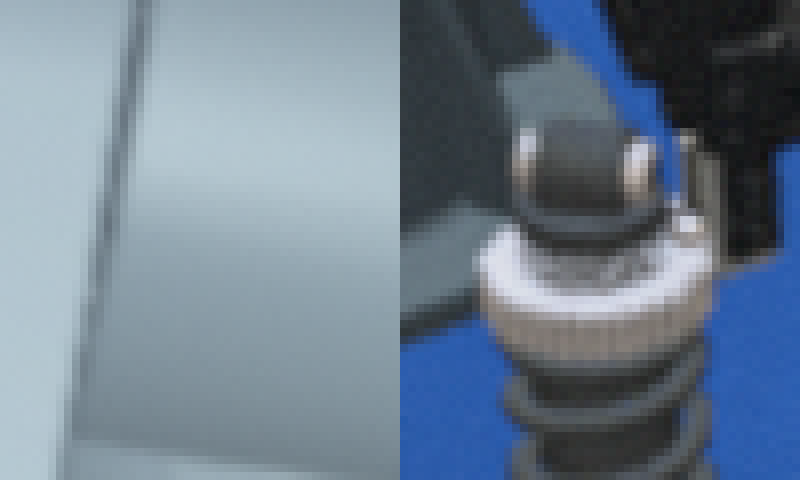

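Run:
```python
from h import *
for a in(48,68,88):
    f=np.radians(a);print(a,proj("scene",C+[.024*np.cos(f),.024*np.sin(f),.013]))
t=observe()["clock"]
r,d=stroke(90,250,.03967,rise0=.0002,log=2);print(r,d,observe()["clock"]-t)
P,R=pose(d,.075);print(move_straight(P,max_speed=.1,frame=R),fr(d))
s=get_image("scene")[:,:,::-1].copy();t=get_image("top")[:,:,::-1].copy()
for k in(0,):
  cv2.imwrite("pics/z2.png",np.hstack([cv2.resize(x,None,fx=8,fy=8,interpolation=0) for x in(t[225:285,350:400],s[195:255,222:272])]))
for a in range(200,300,20):
    f=np.radians(a);print(a,proj("scene",C+[.024*np.cos(f),.024*np.sin(f),.0143]))
```

```text
48 [257.0491848  225.17732488]
68 [257.11062657 223.13924682]
88 [255.78414867 221.30344346]
(98, 39.67, np.float64(11.1), np.float64(-1.0), np.float64(2.6))
(114, np.float64(39.82), np.float64(11.3), np.float64(-0.1), np.float64(3.3))
(130, np.float64(39.99), np.float64(10.8), np.float64(0.1), np.float64(4.3))
(146, np.float64(40.18), np.float64(10.0), np.float64(-0.3), np.float64(4.7))
(162, np.float64(40.24), np.float64(10.0), np.float64(-0.0), np.float64(4.0))
(178, np.float64(40.31), np.float64(8.8), np.float64(-0.6), np.float64(4.2))
(194, np.float64(40.29), np.float64(8.5), np.float64(0.1), np.float64(4.4))
(210, np.float64(40.24), np.float64(8.3), np.float64(-0.9), np.float64(3.8))
(226, np.float64(40.16), np.float64(7.4), np.float64(-0.2), np.float64(3.2))
(242, np.float64(39.98), np.float64(5.9), np.float64(-0.2), np.float64(2.2))
0.039702228526209235 250.0 5.8333
False (np.float64(-0.22006013376623573), np.float64(0.6404083839297464), np.float64(0.2167537961307693))
200 [236.47914234 220.89259498]
220 [234.40103186 222.75108196]
240 [233.63464434 224.79308255]
260 [234.29562821 226.77399889]
280 [236.32619486 228.44847809]
```

View pics/z2.png

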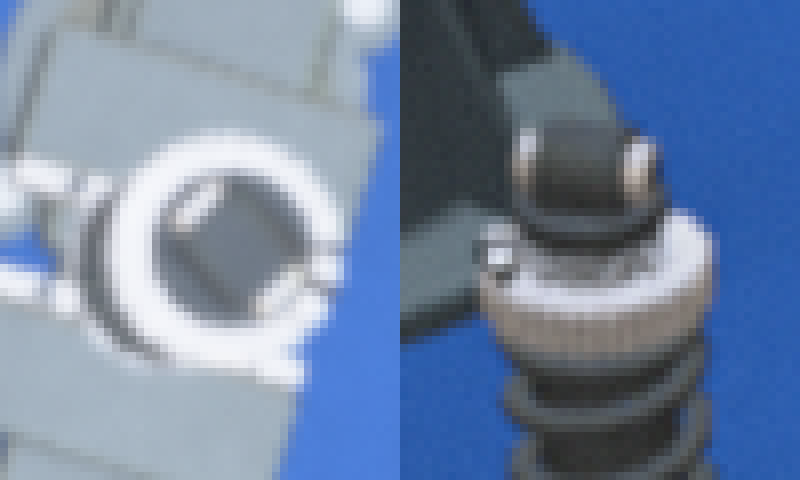

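```bash
cat >> h.py <<'E'
C=np.array([.5216,-.1314,.253]);G=.7
def goto(d0,d1,dz):
    P,R=pose(d0,.075);P[2]=.35;move_straight(P,max_speed=.25,frame=R)
    P,R=pose(d1,.075);P[2]=.35;reach(P,R)
    P,R=pose(d1,.060,dz);move_straight(P,max_speed=.2,frame=R)
    b=fr(d1)[0]
    P,R=pose(d1,.037,dz);hit=move_straight(P,max_speed=.02,threshold=3)
    r=np.linalg.norm(observe()["position"][:2]-C[:2]);print("contact",hit,r,"bias",b);return r
def snap(k):
    s=get_image("scene")[:,:,::-1].copy();t=get_image("top")[:,:,::-1].copy()
    cv2.imwrite(f"pics/s{k}.png",s);cv2.imwrite(f"pics/t{k}.png",t)
    cv2.imwrite(f"pics/z{k}.png",np.hstack([cv2.resize(x,None,fx=8,fy=8,interpolation=0) for x in(t[225:285,350:400],s[195:255,222:272])]))
E
python3 - <<'E'
from h import *
L=onz("top",389.8,258,.253+.013+.0011);print("lug",np.degrees(np.arctan2(*(L-C)[1::-1]))%360,np.linalg.norm((L-C)[:2]))
L=onz("top",368.25,247.6,.266);print("lug0",np.degrees(np.arctan2(*(L-C)[1::-1]))%360,np.linalg.norm((L-C)[:2]))
print(observe()["clock"])
r=goto(250,40,-.007)
assert .038<r<.042
r,d=stroke(40,300,r-.0003,rise0=.0011,log=4)
P,R=pose(d,.075);move_straight(P,max_speed=.1,frame=R);snap(3);print(observe()["clock"],fr(d))
E
```

```text
lug 257.15776964316245 0.023429621304505877
lug0 50.419067623094946 0.02576746507541791
14.25
contact True 0.04028502747866559 bias -0.7350894573616263
(48, np.float64(39.99), np.float64(5.6), np.float64(-0.5), np.float64(1.1))
(80, np.float64(39.6), np.float64(9.2), np.float64(-0.8), np.float64(1.9))
(113, np.float64(39.84), np.float64(10.7), np.float64(-0.3), np.float64(4.1))
(145, np.float64(39.96), np.float64(9.2), np.float64(-0.3), np.float64(5.0))
(178, np.float64(39.89), np.float64(9.4), np.float64(-1.0), np.float64(4.0))
(210, np.float64(39.79), np.float64(8.5), np.float64(-0.4), np.float64(4.7))
(243, np.float64(39.57), np.float64(8.3), np.float64(-0.2), np.float64(3.5))
(275, np.float64(39.24), np.float64(8.1), np.float64(-0.1), np.float64(1.5))
29.6167 (np.float64(-0.3348527966083197), np.float64(0.039594196430890884), np.float64(0.49035726000549945))
```

View pics/z3.png

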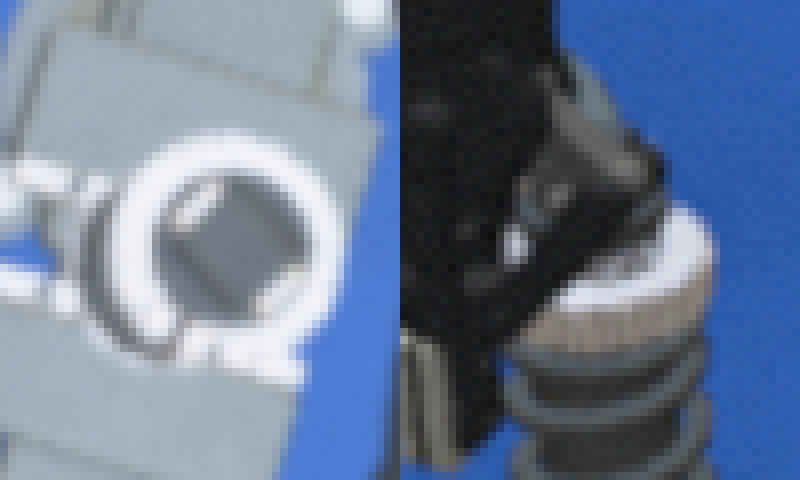

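Run:
```python
from h import *
L=onz("top",372.2,266.5,.253+.013+.0026);print("lug",np.degrees(np.arctan2(*(L-C)[1::-1]))%360,np.linalg.norm((L-C)[:2]))
a=cv2.imread("pics/t0.png") if False else cv2.imread("pics/top0.png")
cv2.imwrite("pics/cmp3.png",np.hstack([cv2.resize(x[235:280,355:402],None,fx=8,fy=8,interpolation=cv2.INTER_CUBIC) for x in(a,cv2.imread("pics/t3.png"))]))
```

```text
lug 148.92418681458477 0.025362008644854734
```

View pics/cmp3.png

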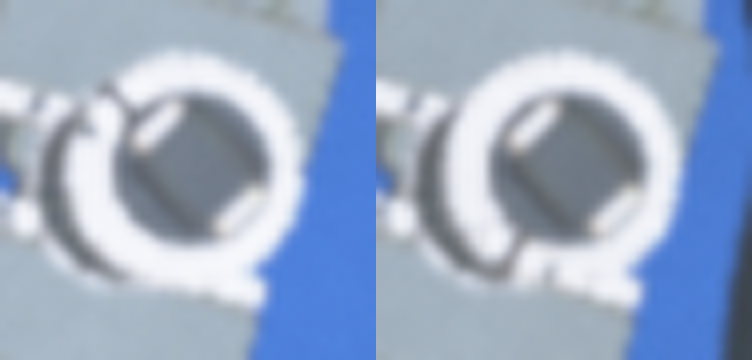

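Run:
```python
from h import *
r=goto(300,40,-.0055)
assert .038<r<.042
r,d=stroke(40,280,r-.0003,rise0=.0026,log=4)
P,R=pose(d,.085);move_straight(P,max_speed=.1,frame=R);snap(4);print(observe()["clock"],fr(d))
a=cv2.imread("pics/top0.png")
cv2.imwrite("pics/cmp4.png",np.hstack([cv2.resize(x[235:280,355:402],None,fx=8,fy=8,interpolation=cv2.INTER_CUBIC) for x in(a,cv2.imread("pics/t4.png"))]))
```

```text
contact True 0.04029117987603858 bias -0.2710686434619871
(48, np.float64(39.99), np.float64(4.5), np.float64(-0.3), np.float64(1.0))
(80, np.float64(39.58), np.float64(10.0), np.float64(-0.7), np.float64(1.4))
(112, np.float64(39.81), np.float64(10.1), np.float64(-0.6), np.float64(3.8))
(144, np.float64(39.96), np.float64(8.7), np.float64(-0.4), np.float64(3.5))
(176, np.float64(39.86), np.float64(9.4), np.float64(-0.4), np.float64(5.3))
(208, np.float64(39.77), np.float64(9.1), np.float64(-0.8), np.float64(4.0))
(240, np.float64(39.6), np.float64(7.7), np.float64(-0.2), np.float64(3.5))
(272, np.float64(39.31), np.float64(7.4), np.float64(-0.5), np.float64(1.2))
45.1667 (np.float64(0.6060909276797883), np.float64(0.057436781932338116), np.float64(0.4229103980490719))
```

View pics/cmp4.png

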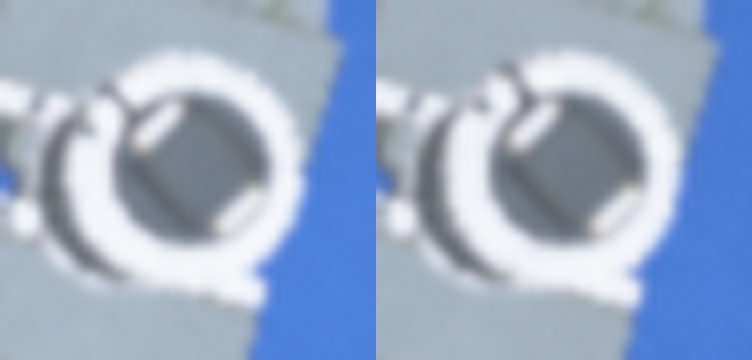

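View pics/z4.png

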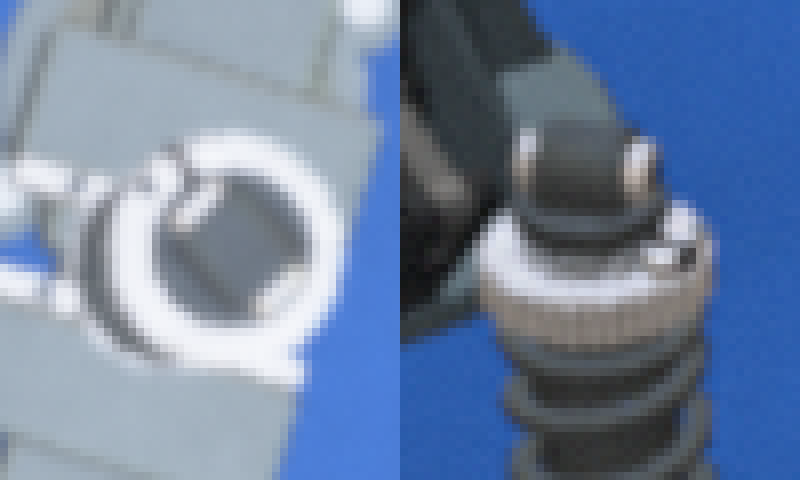

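```bash
cat >> h.py <<'E'
def lugang(f,n,rise):
    """angle of the dark saw cut: darkness-weighted mean direction of pixels in the 22..29 mm annulus on the lug-top plane"""
    im=cv2.imread(f).astype(float).min(2)
    z=C[2]+.013+rise;x,y=proj(n,[C[0],C[1],z]);W=[]
    for v in range(int(y)-18,int(y)+19):
        for u in range(int(x)-18,int(x)+19):
            p=onz(n,u,v,z)-C;rr=np.hypot(p[0],p[1]);a=np.degrees(np.arctan2(p[1],p[0]))
            if .0225<rr<.0275 and -20<a<80: W.append((a,rr,im[v,u]))
    W=np.array(W);w=np.clip(np.percentile(W[:,2],75)-W[:,2]-40,0,None)
    m=w@W[:,0]/w.sum();return m,np.sqrt(w@(W[:,0]-m)**2/w.sum()),(w>0).sum()
E
python3 - <<'E'
from h import *
print(lugang("pics/top0.png","top",0),lugang("pics/t4.png","top",.0039))
E
```

```text
(np.float64(48.51261077714336), np.float64(8.751648608002364), np.int64(6)) (np.float64(36.882108343994794), np.float64(11.0931963232058), np.int64(7))
```

Run:
```python
from h import *
for f,rise in(("pics/top0.png",0),("pics/t4.png",.0039)):
    im=cv2.imread(f).min(2);print(f);print(im[240:256,362:378])
a=cv2.imread("pics/scene0.png");b=cv2.imread("pics/s4.png")
cv2.imwrite("pics/cmp4s.png",np.hstack([cv2.resize(x[208:248,225:268],None,fx=9,fy=9,interpolation=cv2.INTER_CUBIC) for x in(a,b)]))
```

```text
pics/top0.png
[[163 163 163 164 166 165 165 163 163 164 164 166 169 171 174 172]
 [162 163 164 164 165 164 165 164 165 167 170 177 184 192 203 199]
 [161 163 162 165 166 165 165 166 168 175 190 201 215 223 229 227]
 [162 162 164 164 165 165 168 174 182 201 224 229 235 238 239 239]
 [162 164 163 164 166 166 168 186 210 228 239 241 242 242 242 241]
 [164 163 165 170 169 160 156 188 229 240 244 244 241 238 236 234]
 [184 175 174 180 181 160 153 172 221 240 243 239 230 217 205 195]
 [224 205 185 185 199 202 205 179 187 221 227 208 187 185 190 171]
 [229 211 177 177 213 234 236 216 172 168 175 156 166 202 217 187]
 [205 173 154 173 217 240 243 232 181 135 138 160 202 227 222 177]
 [160 133 142 161 199 235 243 232 179 135 162 206 228 226 193 145]
 [129 132 161 167 184 226 240 225 165 155 203 227 225 193 149 122]
 [118 154 201 216 218 231 234 205 150 166 211 220 191 148 123 117]
 [120 173 225 237 237 238 228 173 131 147 176 176 146 123 117 118]
 [130 189 233 241 242 240 222 153 116 120 128 129 120 116 117 117]
 [135 194 234 242 242 239 220 145 110 102 102 108 113 117 117 116]]
pics/t4.png
[
[... 371 characters left out ...]
 211 174 177 220 236 238 236]
 [180 172 168 172 180 187 200 230 239 230 187 148 172 204 205 194]
 [221 202 180 175 183 175 180 221 239 236 200 134 135 173 186 169]
 [226 207 176 177 195 177 167 206 234 228 188 134 151 197 213 183]
 [201 171 159 194 223 219 208 221 224 194 156 158 198 224 218 174]
 [157 137 174 223 237 236 232 228 203 160 164 201 225 223 189 141]
 [124 135 194 233 240 240 237 222 174 159 201 225 222 191 146 119]
 [113 145 205 235 240 239 232 201 152 165 207 217 187 146 120 115]
 [112 155 213 236 240 238 224 172 131 146 172 173 143 119 114 113]
 [113 159 215 236 240 238 222 154 116 117 126 126 116 113 115 114]
 [121 167 219 237 240 238 220 148 108 100 100 106 111 113 113 114]]
```

View pics/cmp4s.png

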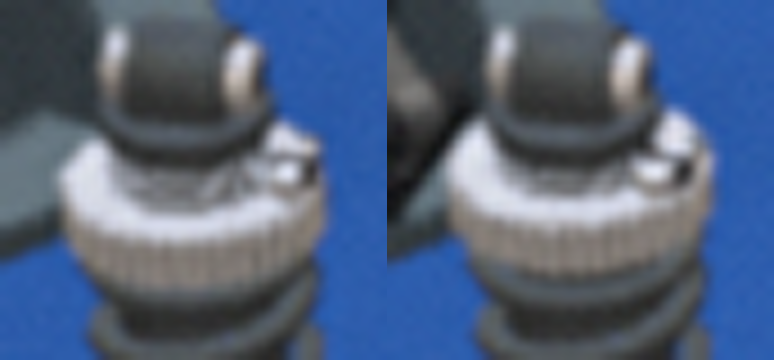

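Run:
```python
from h import *
for rise,pts in((0,[(367.6,245.5),(369.4,247.3),(370.2,248.0)]),(.0039,[(370.9,243),(371.7,244.2),(372.5,245.5)])):
    for p in pts:
        L=onz("top",*p,C[2]+.013+rise)-C;print(p,np.degrees(np.arctan2(L[1],L[0])).round(1),np.hypot(*L[:2])*1e3)
print(observe()["clock"])
```

```text
(367.6, 245.5) 45.6 29.51693194559444
(369.4, 247.3) 45.9 24.41041391374098
(370.2, 248.0) 45.7 22.27868826957786
(370.9, 243) 30.2 29.350174408745197
(371.7, 244.2) 29.9 26.465965947868032
(372.5, 245.5) 29.9 23.411191212423027
45.1667
```

Run:
```python
from h import *
P,R=pose(280,.05,-.0041);move_straight(P,max_speed=.1,frame=R)
P,R=pose(280,.037,-.0041);print(move_straight(P,max_speed=.02,threshold=3))
r=np.linalg.norm(observe()["position"][:2]-C[:2]);print(r)
P,R=pose(280,r-.0006,-.0041);move_straight(P,max_speed=.02);r-=.0006;print(fr(280))
r,d=stroke(280,296,r,rise0=.0039,step=5)
P,R=pose(d,.085);move_straight(P,max_speed=.1,frame=R);snap(5);print(observe()["clock"],fr(d))
a=cv2.imread("pics/top0.png");b=cv2.imread("pics/t5.png")
A=np.hstack([cv2.resize(x[235:280,355:402],None,fx=8,fy=8,interpolation=cv2.INTER_CUBIC) for x in(a,b)])
a=cv2.imread("pics/scene0.png");b5=cv2.imread("pics/s5.png")
B=np.hstack([cv2.resize(x[216:242,225:272],None,fx=8,fy=8,interpolation=cv2.INTER_CUBIC) for x in(a,b5)])
cv2.imwrite("pics/cmp5.png",np.vstack([A,B]))
print(b.min(2)[240:256,362:378])
```

```text
True
0.04063729982873676
(np.float64(5.886096521565371), np.float64(-0.35600342367187443), np.float64(0.32597174200256696))
(285, np.float64(40.04), np.float64(6.1), np.float64(-1.7), np.float64(0.7))
(290, np.float64(39.83), np.float64(6.7), np.float64(-0.4), np.float64(0.0))
(296, np.float64(39.67), np.float64(7.3), np.float64(-0.2), np.float64(-0.9))
47.8917 (np.float64(0.40070121176105833), np.float64(0.008496923196672787), np.float64(0.8064300684345108))
[[158 160 161 160 161 160 161 159 159 160 160 162 166 166 168 170]
 [159 158 159 161 161 160 161 160 161 164 168 172 184 191 197 200]
 [157 159 160 159 161 161 161 162 166 180 196 201 216 225 226 227]
 [157 159 159 160 160 161 162 168 183 211 230 230 233 237 237 237]
 [158 158 159 160 160 159 161 175 207 232 242 242 240 239 239 238]
 [160 159 161 164 164 155 152 174 220 239 243 243 239 235 232 231]
 [180 172 169 177 177 160 147 159 205 234 241 237 227 211 200 190]
 [220 200 181 180 191 186 185 173 175 208 223 203 182 180 185 167]
 [225 206 173 171 196 219 226 217 180 163 170 153 162 197 212 182]
 [199 170 154 175 206 230 239 234 200 140 134 156 197 223 218 174]
 [156 131 146 167 185 221 238 233 196 141 156 200 224 223 189 141]
 [125 131 164 170 165 199 229 222 174 158 199 224 222 189 145 118]
 [114 153 202 211 199 210 223 199 152 163 205 216 186 144 120 114]
 [112 161 218 231 230 229 221 170 130 144 171 171 141 119 114 115]
 [119 168 221 236 239 236 219 154 115 116 125 125 116 113 114 113]
 [120 168 219 236 239 237 217 146 109 100 100 105 110 112 114 113]]
```

View pics/cmp5.png

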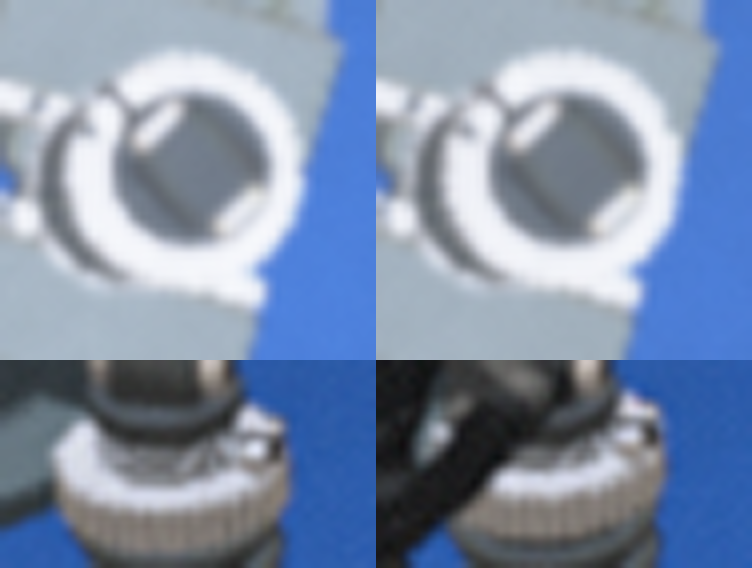

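Run:
```python
from h import *
for p in[(367.75,245.5),(369.55,247.3),(370.35,248)]:
    L=onz("top",*p,C[2]+.017)-C;print(np.degrees(np.arctan2(L[1],L[0])).round(1))
P,R=pose(296,.14);P[2]=.36;move_straight(P,max_speed=.15,frame=R)
P[1]-=.12;P[0]-=.08;move_straight(P,max_speed=.2)
pause(.3);snap(6);s=observe();print(s["clock"],s["position"],s["ft_force"])
t0=cv2.imread("pics/top0.png");t=cv2.imread("pics/t6.png")
a=cv2.imread("pics/scene0.png");b5=cv2.imread("pics/s6.png")
B=np.hstack([cv2.resize(x[206:242,225:272],None,fx=8,fy=8,interpolation=cv2.INTER_CUBIC) for x in(a,b5)])
cv2.imwrite("pics/cmp6.png",B)
d=cv2.absdiff(t0,t).max(2)>50;n,l,st,ce=cv2.connectedComponentsWithStats(d.astype(np.uint8))
print([list(x) for x in st[1:] if x[4]>6])
```

```text
46.0
46.5
46.4
50.25 [ 0.50324519 -0.37690306  0.35999955] [ 0.32219275 -0.71058048 -0.36767549]
[[np.int32(250), np.int32(189), np.int32(390), np.int32(291), np.int32(57731)], [np.int32(269), np.int32(415), np.int32(9), np.int32(10), np.int32(22)], [np.int32(208), np.int32(435), np.int32(45), np.int32(45), np.int32(1105)]]
```

View pics/cmp6.png

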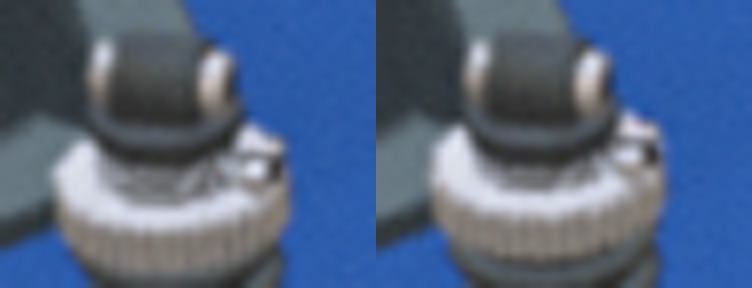

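View pics/t6.png

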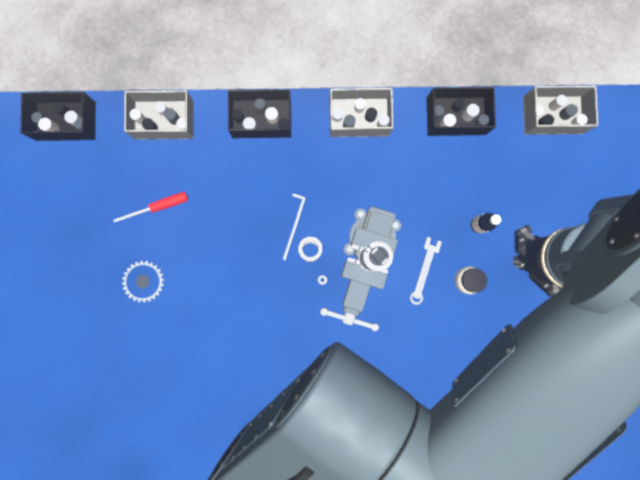

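Run:
```python
from h import *
for f,y in(("scene0",218),("s4",216),("s6",216)):
    im=cv2.imread(f"pics/{f}.png").min(2);print(f);print(im[y:y+15,250:264])
for a,z in((46,0),(30,.0039),(40,.004),(46,.004)):
    f=np.radians(a);print(a,z,[np.round(proj("scene",C+[r*np.cos(f),r*np.sin(f),.013+z]),2) for r in(.021,.024,.027)])
```

```text
scene0
[[117 130 111  74  71  58  45  41  42  46  44  44  44  43]
 [ 88 109 101  90  77  54  42  42  43  43  44  42  42  44]
 [ 75  94  96  89  67  49  45  42  40  42  42  41  41  42]
 [ 73  82  83  68  57  84 104  72  49  40  40  41  45  42]
 [ 76  72  64  48  81 157 184 138  89  66  46  40  40  44]
 [ 64  54  46  49 113 194 211 198 157 129  80  41  40  43]
 [ 44  50  56  74 128 179 184 194 193 173 108  50  45  41]
 [ 58  70 100 110 127 125 130 137 127 108  75  48  41  42]
 [ 97  99 134 152 154 152 189 189 121  64  75  55  43  43]
 [111 112 127 154 167 183 214 202 121  62  97  67  43  43]
 [108 121 109 131 152 147 154 147 105  87 108  73  40  46]
 [106 132 134 149 169 150 130 126 133 141 123  74  41  42]
 [135 156 184 199 207 195 168 150 154 139 118  70  44  42]
 [188 196 207 210 212 201 187 164 148 123 116  78  44  41]
 [204 209 206 198 189 166 164 145 124 116 121  79  48  42]]
s4
[[167 186 152  81  43  38  43  46  44  42  43  46  44  43]
 [148 161 128  71  49  49  40  42  41  43  44  46  44  43]
 [119 133 109  75  68  54  41  38  42  44  42  41  43  44]
 [ 90 106 104  90  79  63  
[... 1205 characters left out ...]
8  43  44]
 [ 60  68 104 112 143 188 207 194 118  56  81  62  44  41]
 [ 95 100 133 148 149 159 172 162 117  87 102  68  41  43]
 [109 114 134 170 174 151 133 135 147 151 124  75  42  44]
 [122 140 157 196 205 187 160 143 151 160 128  76  41  45]
 [169 194 201 211 212 200 173 146 138 132 121  72  41  40]
 [206 210 209 205 192 171 160 140 120 116 114  73  47  43]]
46 0 [array([255.43, 225.21]), array([256.86, 225.3 ]), array([258.3, 225.4])]
30 0.0039 [array([254.27, 224.96]), array([255.57, 225.25]), array([256.87, 225.55])]
40 0.004 [array([255.01, 224.05]), array([256.4 , 224.22]), array([257.8 , 224.39])]
46 0.004 [array([255.3 , 223.52]), array([256.74, 223.61]), array([258.18, 223.71])]
```

Run:
```python
from h import *
job_done();print(observe()["clock"])
```

```text
the job is handed in; nothing more can be done
the job is handed in; nothing more can be done
```

The preload collar is turned two full turns anticlockwise, the lug is back where it began, and the job is handed in at about 50 s, within the 64 s limit.

**What I did:** I shut the gripper and pressed the side of the closed fingers on the knurled rim. I rolled the collar round in strokes of 200°, 260° and 240°, then a final 16° after looking at the lug. The radial press was mostly 5–11 N in the readings after each 5–8° step; the force during the steps was not logged. I then drew the hand back and up to about 250 mm from the shock.

**Last checks:**
- **Angle:** From the top camera, the lug's saw cut sits at 46.0–46.5°, against 45.6–45.9° at the start.
- **Rise:** In the scene camera, the lug stands about 1.7–1.75 pixels higher. A 4 mm rise with the lug at its starting angle predicts 1.69.
- **Loose parts:** In the final top picture none of them looks moved. An automatic before/after difference could not confirm this for everything, because the arm covered part of the frame.

**One disagreement:** The hand's strokes add up to 716°, while the pictures showed about 4–7° more than the strokes from the first look on. I went by the pictures, where the lug matches its start to within about 2°.

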